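Clamp the push-button module in the seesaw catch

ROBOT

A 6-joint arm with a two-finger parallel gripper is mounted at the origin on the work surface. World frame = base frame: x ahead of the robot, y to its left, z up, the work surface at z = 0. Lengths are in m, angles in rad, forces in N, time in s.
With the tool pointing down it reaches from about 0.375 to 0.9 m from the base axis. Payload 3.1 kg.
Tool frame: the origin (TCP) lies at the centre of the arm's flange, where the gripper is bolted on; the fingertips stand robot.tip_extent ahead of it and the grasp point (between the pads) lies 164 mm ahead of it (robot.tip_extent is the distance from the TCP to the fingertips, in m); z points along the fingers, y is the line along which they close (so a half turn about z gives the same grasp; the last joint's range is limited). The gripper opens to 87 mm and grips with 3 to 60 N. Pads are 19 mm wide; open, the fingers measure 117 mm over their backs; the gripper's body (75 mm by 190 mm) begins 51 mm behind the grasp point.
Start: joints at [-1.516, 0.527, 1.433, -0, 1.181, -0.178], TCP at [0.144, -0.608, 0.405] pointing down, gripper open.
Joint ranges: [-3.08, 3.08], [-0.75, 2.2], [0.22, 2.44], [-1.43, 4.57], [0, 2.65], [-2.85, 2.85]. Speed limits (rad/s): [2.79, 2.79, 3.14, 3.14, 3.14, 3.14].

INTERFACE

Orientations are given as a unit quaternion [x, y, z, w].
In Python, from rig import get_obs, camera, hand_in, cut_out, robot gives the robot as it stands.
- The arm moves only by the tool step_arm, never from a script. Its argument "rows" is a list of rows, each a list of 6 numbers: the shift along the world's x, y, z in m, then the turn, a rotation vector about the world's x, y, z in degrees. A call has 1 to 12 rows; each row shifts and turns the commanded pose from where the row before left it; what a row does not reach is not made up. A row lasts 1/8 s, in which the tool goes at most 62.5 mm and 10.7 degrees, less where a joint would pass 70% of its speed; a pose out of reach is approached as far as the arm can. A call is refused whole if a number of a shift passes 0.0625 or a number of a turn 10.7, either way. A call with a gripper value outside its range is refused whole. "jaw" is the finger opening in m, from 0 to 0.087, set as the call begins (left out, the last holds). The fingers move at their own pace and stop on an object; "squeeze" is the grip in N (left out, the last holds). Time passes only in rows, so rows that do not move let the fingers close. It gives the time, the measured TCP pose, the force, the opening and the grip force at its end, in the units of the state.
- get_obs(): the state, without advancing time (a new reading comes with each control period).
- camera(name): name is "side" or "top"; returns a dict with "pixels" (480x640x3 uint8, blue, green, red), "depth" (480x640 float32, m along the optical axis (not along the pixel's ray), 0 where there is no reading), "fov_y" (degrees; the focal length in pixels is half the picture's height over the tangent of half this angle, whatever the lens; pixels are square), "cx", "cy" (the principal point, pixels), "k1" (the pictures are not rectified: a ray, as slopes to the right and down, at radius r is drawn at 1 + k1 r^2 times it, then the intrinsics apply), "extrinsics" (4x4, takes a point from camera to world coordinates). Camera axes: x right, y up, looking along -z (the intrinsics and any distortion apply to the point x, -y, -z); pixel columns grow to the right and rows downward; lengths in m; the calibration is good to about 2 mm. A picture is of the moment at which its call begins.
- hand_in(): hands the job in; it is judged then, once.
Trained networks look in the newest picture that a camera, given by its name, has taken for a name from the list of things; names that differ only in an ending like _2 or _b are one class to them, and where a whole thing is asked for, a point or a joint stands for the part that bears it (a point fixed in the world has none). Each returns a list of dicts, best first, with "confidence" (0 to 1); they miss things now and then, are a little off and sometimes report something else, mostly with a low value. They report only what shows in the picture. A call takes as long as a camera call. They do not tell look-alikes from the thing itself.
- cut_out(label, camera): "region" (480x640 bool, what is visible of it) and "extent" ([centre column, centre row, width, height] in pixels, round what is visible of it).
The state is a dict: "time": time; "q": joint angles; "joint_velocities": joint speeds; "joint_torque": joint torques, N m; "position": TCP position; "tool_rot": TCP orientation; "ft_force": force on the tool from outside, world axes, zero at the start; "moment": the same for the moment, N m; "grip_width": finger opening in m; "grip_force": force on a finger pad.
Only numpy, scipy, OpenCV 4.12 (cv2) and the standard library are available. Lean on these libraries where they do the work, as an engineer would, in place of code of your own. Each camera call takes 0.05 s, during which the arm holds its last target. There are 200 camera calls.

TASK

Stand the loose push-button module upright in the clamp's open channel and slide it gently in under the raised nose of the seesaw bar until its base plate meets the stop. Then press the round white sprung pad on the bar down until the bar snaps over and its nose holds the base plate, keep leaning on the pad with a steady 10 N or so for a full second to bed it in, and never put more than 20 N on the clamp with the fingers. Let go and leave the module clamped and the other parts where they lie.

Things in the scene. Friction and masses are not known exactly. Their poses are not given: they have to be found in the camera images.
- clamp: Fixed grey bench clamp on the mat, 250 x 70 mm, z up; base plate 8 mm thick, x -160 to +90 mm. Origin on its underside, directly below the seesaw bar's pivot. Towards -x an open channel along x, towards x = 0 two cheeks with the pivot (along y, z = 34 mm). With the nose raised all of it is under 63 mm high; raised nose and bar end reach to x = -73 mm
- seat (a point): Point on the channel floor (8 mm above the clamp's underside) where the module's origin lies when seated; axes as the clamp, whose x here points towards the stop. The stop, a cross rib 8 mm high, is 32 mm further along +x. Side walls at y = +-20 mm inside, 7 mm thick, 10 mm high, from the stop back to x = -43 mm, then flaring to the mouth at x = -68 mm
- nose (a point): Fixed point 34 mm above the clamp's underside, at the underside of the raised nose (round rubber, at the end of the bar, 22 mm wide): 68 mm from the pivot towards the channel, 24 mm beyond the module's seat centre. 21 mm of free height over a seated module's base plate when raised. The base plate goes in under it, so the module must be lowered at least 20 mm short of the seat and slid in
- press (a point): Fixed point on the clamp's base plate top (8 mm above its underside) below the pad: a round flat white pad, 20 mm diameter, on a screw stud on the seesaw bar (steel, 115 x 22 x 8 mm), 36 mm from the pivot on the nose side. With the nose raised the pad's top is 42 to 54 mm above this point, as the screw is set: not measured, find it by touch. The pad is sprung: 5 N/mm, up to 5 mm
- bar (a joint): angle (rad) of the seesaw bar: 0 = nose raised, at its end stop; grows as the nose goes down. An over-centre spring holds the bar at either end; dead centre at 0.17. The pad resists with about 8 N at first, less and less towards the centre (6 mm lower), then the bar snaps away from the finger (6 mm more); rests at about 0.32 with the nose on the module's base plate, 0.36 with nothing under it
- module: Loose push-button module, 140 g or so, standing upright on the mat: a metal base plate 64 (x) x 34 (y) x 5 mm, on its centre a threaded chrome barrel 24 mm in diameter from 5 to 40 mm height, a bezel 28 mm in diameter up to 45 mm, and a chrome push cap 18 mm in diameter up to 52 mm. Origin at the centre of its underside, z up; it is the same turned by half a turn
- camera_housing: Bystander: blue plastic camera housing 75 x 95 x 55 mm with a smoked lens hood on its -x face; origin at the centre of its underside
- hex_key: Bystander: steel hex key lying flat, long arm 90 mm along x, short arm 30 mm, 8 mm thick
- coin_guide_a: Bystander: nickel coin slot guide, a channel 70 x 24 x 14 mm lying on the mat; origin at the centre of its underside
- coin_guide_b: Bystander: the second coin slot guide, the same as the first
Mind the look-alikes: they are no part of the job. What is meant by the module is not pink or turquoise, and is the smaller of those in its own colour.

How it is judged:
By the outcome, as a careful person would: the job done as asked, in the order asked, and still so for the second after the job is handed in, with the robot touching nothing.
It also fails if it takes over 56 s, if anything falls off the work surface, if the arm or the gripper's body presses on something with over 40 N, if the wrist force passes 120 N, or if a joint passes its speed limit or range.

## Working session

There is one attempt and no reset: what is moved stays moved. The work goes in short steps, Python scripts to look and compute and a tool call to move; the robot and the scene stay as the last step left them, time stands still between calls to the robot, and variables do not carry over. Pictures are saved under pics/ and viewed, at most 10 in all, crops included, and the job is handed in when it is done.

Besides the shell and the picture viewer there is one more tool, called after ">>>" as name(argument=value, ...) on one line, values as JSON. step_arm: Moves the arm, as the interface text tells. Its arguments: {"type":"object","properties":{"rows":{"type":"array"},"jaw":{"type":"number"},"squeeze":{"type":"number"}},"required":["rows"]}

```bash
ls; mkdir -p pics
cat > h.py <<'E'
import numpy as np, cv2
from rig import get_obs, camera, hand_in, cut_out, robot
def cloud(c):
    H,W=c["depth"].shape; f=H/2/np.tan(np.radians(c["fov_y"])/2)
    K=np.array([[f,0,c["cx"]],[0,f,c["cy"]],[0,0,1.]])
    u,v=np.meshgrid(np.arange(W),np.arange(H))
    p=np.stack([u,v],-1).reshape(-1,1,2).astype(float)
    s=cv2.undistortPoints(p,K,np.array([c["k1"],0,0,0,0.])).reshape(H,W,2)
    d=c["depth"]; X=np.stack([s[...,0]*d,-s[...,1]*d,-d,np.ones_like(d)],-1)
    return (X@np.array(c["extrinsics"]).T)[...,:3]
E
python3 - <<'E'
from h import *
print(robot.tip_extent, get_obs())
for n in("top","side"):
    c=camera(n); cv2.imwrite(f"pics/{n}0.png",c["pixels"]); P=cloud(c); np.save(n+"0.npy",P)
    print(n,np.round(c["extrinsics"],3).tolist())
    for l in("module","clamp","bar","camera_housing","hex_key","coin_guide_a"):
        for r in cut_out(l,n):
            m=r["region"]&(c["depth"]>0); print(l,round(r["confidence"],2),np.round(r["extent"]),np.round(np.median(P[m],0),3),round(P[m][:,2].max(),3),c["pixels"][m].mean(0).round())
E
```

```text
pics
0.1822 {'time': 0.0, 'q': array([-1.51652964e+00,  5.28468225e-01,  1.43392345e+00, -2.69388630e-05,
        1.18138163e+00, -1.78513338e-01]), 'joint_velocities': array([ 0.00214355,  0.00217816,  0.0013395 ,  0.00129353, -0.00117979,
       -0.0008933 ]), 'joint_torque': array([-2.70339951e-04, -4.40040135e+01, -1.76594836e+01,  6.33455906e-02,
        5.82415215e-02, -1.62336551e-04]), 'position': array([ 0.14417535, -0.60778301,  0.40376321]), 'tool_rot': array([ 9.93233140e-01,  1.16132429e-01,  5.52596528e-05, -1.08899467e-03]), 'ft_force': array([ 0.14490866, -1.09758368,  0.0428107 ]), 'moment': array([0.00671416, 0.01648036, 0.01548994]), 'grip_force': 0.0, 'grip_width': 0.08722806387214119}
top [[0.012, 0.993, -0.121, 0.35], [-1.0, 0.013, 0.011, -0.129], [0.012, 0.121, 0.993, 1.522], [0.0, 0.0, 0.0, 1.0]]
module 0.83 [338. 256.  28.  17.] [ 0.49  -0.208  0.011] 0.062 [232. 233. 232.]
module 0.78 [515. 302.  37.  34.] [ 0.381 -0.65   0.009] 0.078 [214. 191. 239.]
module 0.74 [425. 345.  20.  31.] [ 0.273 -0.422  0.007] 0.062 [182. 186.  77.]
module 0.58 [376. 352.  37. 
[... 744 characters left out ...]
9. 149.  16.  20.] [ 0.387 -0.647  0.029] 0.542 [125. 104. 176.]
module 0.28 [280. 308.  55.  82.] [0.516 0.098 0.016] 0.062 [167. 169. 165.]
clamp 0.65 [278. 308.  52.  80.] [0.517 0.1   0.016] 0.062 [169. 171. 167.]
bar 0.6 [277. 308.  28.  42.] [0.522 0.091 0.046] 0.062 [202. 210. 212.]
camera_housing 0.87 [207. 258.  46.  41.] [0.764 0.042 0.057] 0.068 [164.  78.  28.]
hex_key 0.45 [268. 211.  30.  21.] [ 0.71  -0.223  0.011] 0.021 [155. 163. 165.]
hex_key 0.23 [206. 258.  40.  43.] [0.765 0.042 0.057] 0.068 [169.  80.  28.]
coin_guide_a 0.72 [259. 407.  35.  20.] [0.449 0.353 0.011] 0.025 [196. 198. 200.]
coin_guide_a 0.57 [200. 396.  31.  24.] [0.588 0.38  0.01 ] 0.025 [194. 196. 197.]
```

Run:
```python
from h import *
i=cv2.imread("pics/top0.png"); cv2.imwrite("pics/top0b.png",i)
a=cv2.resize(i[200:380,170:450],None,fx=2.85,fy=2.85,interpolation=cv2.INTER_CUBIC)
cv2.imwrite("pics/crop.png",a)
```

```text
(no output)
```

View pics/top0.png

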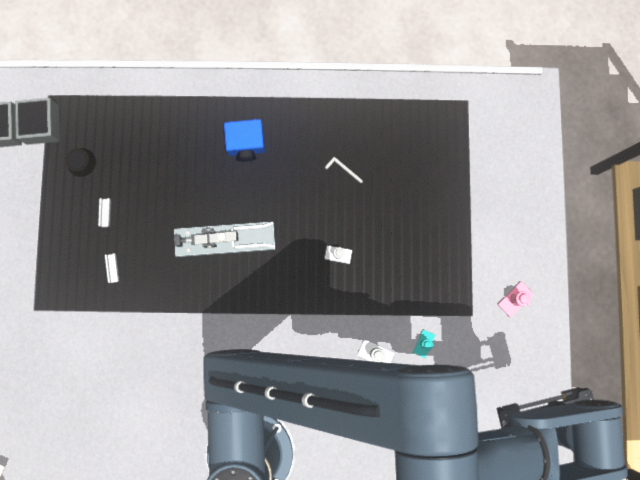

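View pics/crop.png

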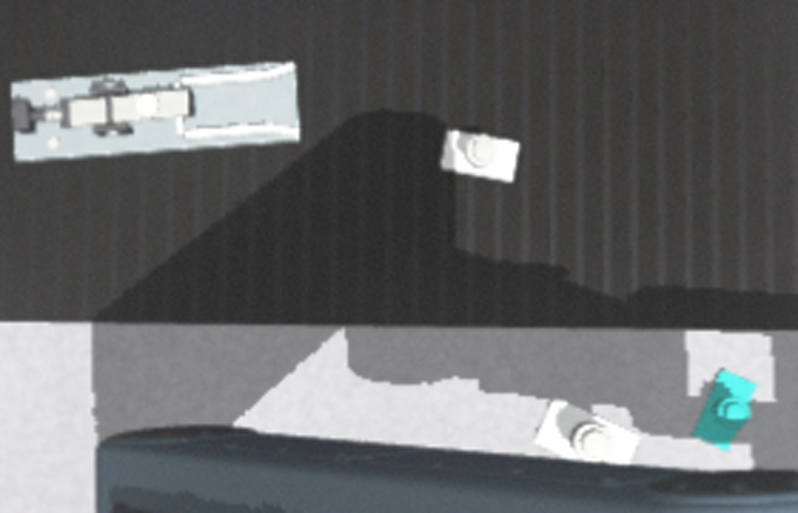

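The candidates are white at (338,255), a larger white one at (376,352), turquoise at (425,343) and pink at (516,299). I choose (338,255), and the crop confirms it is the smaller white one. The clamp's channel mouth faces right (-y). Next I measure the poses.

Run:
```python
from h import *
T={n:np.load(n+"0.npy") for n in("top","side")}
def box(Q):
    (c,s,a)=cv2.minAreaRect((Q[:,:2]*1000).astype(np.float32)); return np.round(c,1),np.round(s,1),round(a,2)
reg={"module":(0.44,0.54,-0.27,-0.15),"clamp":(0.46,0.585,-0.06,0.24)}
for n,P in T.items():
    Q=P.reshape(-1,3)
    for k,(a,b,c,d) in reg.items():
        R=Q[(Q[:,0]>a)&(Q[:,0]<b)&(Q[:,1]>c)&(Q[:,1]<d)]
        h,e=np.histogram(R[:,2]*1000,bins=np.arange(-6,75,2)); print(n,k,len(R),[(int(x),int(y)) for x,y in zip(e,h) if y])
        g=np.median(R[R[:,2]<.006][:,2]); print(" mat",g)
        lo=.004 if k=="module" else .0055
        S=R[R[:,2]>g+lo-.001]; print(" all",box(S))
        S=S[S[:,2]<g+.012]; print(" plate",box(S), S.mean(0))
        if k=="module":
            for z0 in(.038,.047):
                S=R[R[:,2]>g+z0]; print(" top",z0,len(S),box(S),S.mean(0))
        else:
            S=R[R[:,2]>g+.035]; print(" bar",box(S)); 
            v=cv2.fitLine((S[:,:2]).astype(np.float32),cv2.DIST_L2,0,.01,.01).ravel(); print(v,S[:,2].max())
```

```text
top module 1869 [(-6, 13), (-4, 44), (-2, 113), (0, 220), (2, 362), (4, 388), (6, 303), (8, 178), (10, 84), (12, 34), (14, 21), (16, 3), (18, 2), (22, 1), (26, 1), (42, 5), (44, 7), (46, 11), (48, 13), (50, 24), (52, 13), (54, 11), (56, 12), (58, 1), (60, 3)]
 mat 0.002964490957167998
 all (array([ 490.7, -210.1]), array([ 98.6, 120.1]), 0.57)
 plate (array([ 490.7, -210.1]), array([ 98.6, 120.1]), 0.57) [ 0.48927923 -0.20888481  0.00851472]
 top 0.038 100 (array([ 492.8, -210.7]), array([25.5, 24.8]), 0.21) [ 0.49207308 -0.21006242  0.05129536]
 top 0.047 64 (array([ 491.7, -209.7]), array([24.8, 21.1]), 52.28) [ 0.49212738 -0.20948798  0.05381813]
top clamp 5836 [(-6, 22), (-4, 81), (-2, 235), (0, 460), (2, 659), (4, 755), (6, 655), (8, 538), (10, 530), (12, 422), (14, 360), (16, 183), (18, 88), (20, 76), (22, 61), (24, 38), (26, 18), (28, 8), (30, 10), (32, 15), (34, 35), (36, 52), (38, 57), (40, 44), (42, 68), (44, 79), (46, 65), (48, 56), (50, 61), (52, 44), (54, 30), (56, 17), (58, 6), (60, 3), (62, 2)]
 mat 0.0030128958368176306
 all (array([522.3,  89.9]), array([124.1, 298.6
[... 921 characters left out ...]
6 -0.20701574  0.05570011]
side clamp 4488 [(-6, 3), (-4, 8), (-2, 72), (0, 213), (2, 450), (4, 669), (6, 575), (8, 416), (10, 338), (12, 382), (14, 302), (16, 186), (18, 90), (20, 68), (22, 56), (24, 42), (26, 29), (28, 13), (30, 12), (32, 16), (34, 33), (36, 38), (38, 47), (40, 52), (42, 63), (44, 59), (46, 60), (48, 55), (50, 39), (52, 39), (54, 34), (56, 20), (58, 7), (60, 1), (62, 1)]
 mat 0.003884915394390953
 all (array([522.4,  89. ]), array([124.5, 295.8]), 0.03)
 plate (array([522.4,  89. ]), array([124.5, 295.8]), 0.03) [0.51887633 0.08903486 0.0119378 ]
 bar (array([518.5, 119.3]), array([ 46.1, 152.8]), 14.26)
[ 0.08466914 -0.9964091   0.51958895  0.11074264] 0.06213309585243354
```

```bash
cat > fit.py <<'E'
from h import *
from scipy.optimize import minimize
def proj(c,X):
    H,W=c["depth"].shape; f=H/2/np.tan(np.radians(c["fov_y"])/2)
    E=np.linalg.inv(np.array(c["extrinsics"])); p=X@E[:3,:3].T+E[:3,3]
    s=np.stack([p[:,0],-p[:,1]],1)/-p[:,2:]; s=s*(1+c["k1"]*(s**2).sum(1,keepdims=True))
    return s*f+[c["cx"],c["cy"]]
def bx(x0,x1,y0,y1,z0,z1): return np.array([[x,y,z] for x in(x0,x1) for y in(y0,y1) for z in(z0,z1)])/1e3
def cyl(r,z0,z1): t=np.linspace(0,2*np.pi,24); return np.array([[r*np.cos(a),r*np.sin(a),z] for a in t for z in(z0,z1)])/1e3
MOD=[bx(-32,32,-17,17,0,5),cyl(12,5,40),cyl(14,40,45),cyl(9,45,52)]
CL=[bx(-160,90,-35,35,0,8)]
def fit(c,mask,parts,x0,z):
    ys,xs=np.where(mask); o=np.array([xs.min()-12,ys.min()-12]); S=8
    w,h=(xs.max()-xs.min()+24),(ys.max()-ys.min()+24)
    M=cv2.resize(mask[o[1]:o[1]+h,o[0]:o[0]+w].astype(np.uint8),None,fx=S,fy=S,interpolation=cv2.INTER_NEAREST)
    def cost(q):
        a=q[2]; R=np.array([[np.cos(a),-np.sin(a),0],[np.sin(a),np.cos(a),0],[0,0,1]]); I=np.zeros_like(M)
        for X in parts:
            p=(proj(c,X@R.T+[q[0],q[1],z])-o+.5)*S
            cv2.fillConvexPoly(I,cv2.convexHull(p.round().astype(np.int32)),1)
        return 1-(I&M).sum()/(I|M).sum()
    best=None
    for k in range(3):
        r=minimize(cost,x0,method="Nelder-Mead",options=dict(initial_simplex=np.array([x0]+[np.array(x0)+d for d in np.diag([.006,.006,.08])]),xatol=1e-5,fatol=1e-5)); x0=r.x
    return r.x,r.fun
E
python3 - <<'E'
from fit import *
for n in("top","side"):
    c=camera(n); P=cloud(c); g=cv2.cvtColor(c["pixels"],cv2.COLOR_BGR2GRAY)
    m0=(P[...,0]>.60)&(P[...,0]<.66)&(P[...,1]>-.3)&(P[...,1]<.3); z=np.median(P[m0][:,2]); print(n,"mat z",z)
    for k,parts,x0,(a,b,cc,d) in(("module",MOD,[.489,-.208,-1.7],(.45,.54,-.26,-.16)),("clamp",CL,[.524,.105,1.5],(.465,.585,-.065,.23))):
        r=[r for r in cut_out(k,n) if abs(np.median(P[r["region"]],0)[1]-np.mean((cc,d)))<.06]
        roi=cv2.dilate(r[0]["region"].astype(np.uint8),np.ones((9,9)))>0
        if k=="clamp":pass
        for t in(80,100,120):
            m=((g>t)&roi).astype(np.uint8); m=cv2.morphologyEx(m,cv2.MORPH_CLOSE,np.ones((5,5)) if k=="clamp" else np.ones((3,3)))>0
            for zz in(.004,):
                q,f=fit(c,m,parts,x0,zz); print(n,k,t,m.sum(),np.round(q*[1e3,1e3,57.2958],1),round(f,3))
E
```

```text
top mat z 0.004220823712603905
top module 80 429 [ 492.3 -209.8  -99.9] 0.165
top module 100 396 [ 491.5 -210.6  -99.1] 0.103
top module 120 380 [ 491.6 -210.4  -99.8] 0.074
top clamp 80 3046 [523.6 110.4  95.1] 0.074
top clamp 100 2889 [523.6 110.7  95. ] 0.029
top clamp 120 2835 [523.7 111.1  95. ] 0.025
side mat z 0.0050672883241160704Traceback (most recent call last):
  File "<stdin>", line 7, in <module>
IndexError: list index out of range
```

Run:
```python
from fit import *
c=camera("side"); P=cloud(c); g=cv2.cvtColor(c["pixels"],cv2.COLOR_BGR2GRAY)
CL2=CL+[bx(-75,40,-11,11,20,60)]
for k,parts,x0,(a,b,cc,d) in(("module",MOD,[.489,-.208,-1.72],(.43,.55,-.27,-.14)),("clamp",CL2,[.524,.105,1.65],(.465,.585,-.065,.23))):
    roi=cv2.dilate(((P[...,0]>a)&(P[...,0]<b)&(P[...,1]>cc)&(P[...,1]<d)).astype(np.uint8),np.ones((3,3)))>0
    for t in(80,100,120):
        m=((g>t)&roi).astype(np.uint8)
        m=cv2.morphologyEx(m,cv2.MORPH_CLOSE,np.ones((5,5)) if k=="clamp" else np.ones((3,3)))
        n,L,st,_=cv2.connectedComponentsWithStats(m); m=L==1+st[1:,4].argmax()
        q,f=fit(c,m,parts,x0,.004); print(k,t,m.sum(),np.round(q*[1e3,1e3,57.2958],1),round(f,3))
a=c["pixels"][190:370,200:400]; cv2.imwrite("pics/side.png",cv2.resize(a,None,fx=3.2,fy=3.2,interpolation=cv2.INTER_CUBIC))
```

```text
module 80 262 [ 488.4 -212.7 -104.4] 0.185
module 100 225 [ 488.3 -213.  -102.9] 0.226
module 120 197 [ 488.3 -212.6 -102.1] 0.271
clamp 80 2209 [522.5 108.   94.8] 0.07
clamp 100 2073 [522.6 107.   95. ] 0.08
clamp 120 1955 [522.5 107.2  94.9] 0.104
```

View pics/side.png

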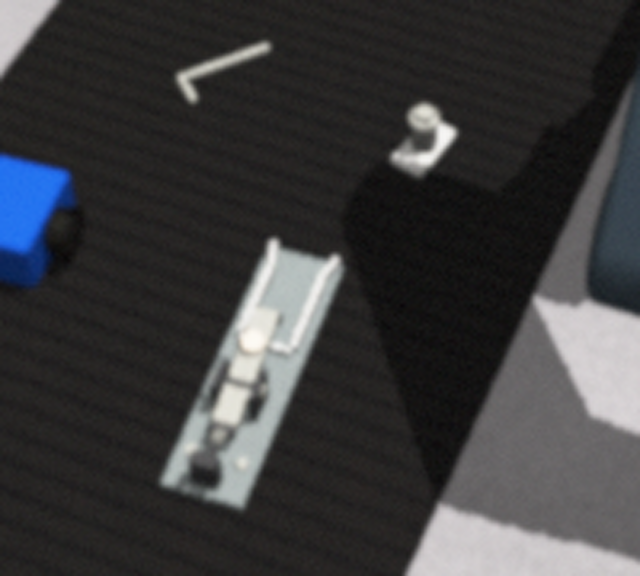

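The poses agree between cameras: the clamp is at about (523, 109.5) mm with yaw 95°, and the module at about (490.5, -211) mm with yaw 80.5°. I now move above the module with the jaws along its y axis.

>>> step_arm(rows=[[0.0289, 0.0331, -0.0115, 0, 0, 5.6], [0.0289, 0.0331, -0.0115, 0, 0, 5.6], [0.0289, 0.0331, -0.0115, 0, 0, 5.6], [0.0289, 0.0331, -0.0115, 0, 0, 5.6], [0.0289, 0.0331, -0.0115, 0, 0, 5.6], [0.0289, 0.0331, -0.0115, 0, 0, 5.6], [0.0289, 0.0331, -0.0115, 0, 0, 5.6], [0.0289, 0.0331, -0.0115, 0, 0, 5.6], [0.0289, 0.0331, -0.0115, 0, 0, 5.6], [0.0289, 0.0331, -0.0115, 0, 0, 5.6], [0.0289, 0.0331, -0.0115, 0, 0, 5.6], [0.0289, 0.0331, -0.0115, 0, 0, 5.6]], jaw=0.06, squeeze=12)

```text
time: 2.5
position: [0.4921, -0.21, 0.2665]
tool_rot: [0.762, 0.648, 0.0, 0.0]
ft_force: [0.1, -0.9, -0.6]
grip_width: 0.06
grip_force: 0.0
```

>>> step_arm(rows=[[0, 0, 0, 0, 0, 0], [0, 0, 0, 0, 0, 0], [0, 0, 0, 0, 0, 0]])

```text
time: 2.88
position: [0.4906, -0.212, 0.2671]
tool_rot: [0.764, 0.646, 0.0, 0.0]
ft_force: [-0.6, 0.6, -0.0]
grip_width: 0.0598
grip_force: 0.0
```

>>> step_arm(rows=[[0, 0.001, -0.017, 0, 0, 0], [0, 0, -0.017, 0, 0, 0], [0, 0, -0.017, 0, 0, 0], [0, 0, -0.016, 0, 0, 0], [0, 0, 0, 0, 0, 0], [0, 0, 0, 0, 0, 0]])

```text
time: 3.62
position: [0.4911, -0.21, 0.1998]
tool_rot: [0.763, 0.646, 0.0, 0.0]
ft_force: [0.5, 0.3, -0.5]
grip_width: 0.0601
grip_force: 0.0
```

Run:
```python
from h import *
s=camera("side")["pixels"][185:275,270:390]; t=camera("top")["pixels"][205:295,280:400]
cv2.imwrite("pics/g1.png",cv2.resize(np.vstack([s,t]),None,fx=3.3,fy=3.3,interpolation=cv2.INTER_CUBIC))
```

```text
(no output)
```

View pics/g1.png

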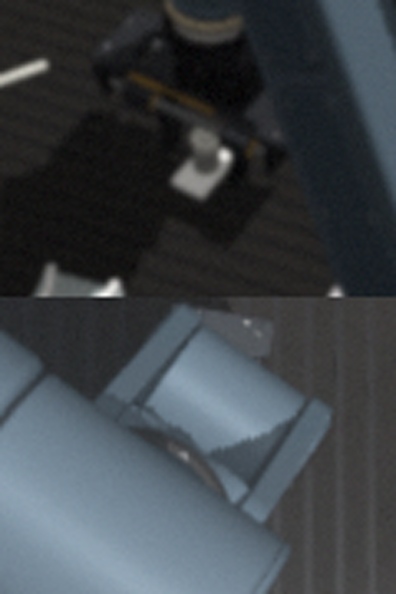

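The side view (upper half) shows the barrel between the fingers, with the plate aligned to them. Now I close on it.

>>> step_arm(rows=[[0, 0, 0, 0, 0, 0], [0, 0, 0, 0, 0, 0], [0, 0, 0, 0, 0, 0], [0, 0, 0, 0, 0, 0], [0, 0, 0, 0, 0, 0], [0, 0, 0, 0, 0, 0]], jaw=0.0, squeeze=15)

```text
time: 4.47
position: [0.491, -0.2099, 0.1998]
tool_rot: [0.763, 0.646, -0.0, -0.0]
ft_force: [-1.1, -0.2, 0.9]
grip_width: 0.0253
grip_force: 14.7
```

>>> step_arm(rows=[[0, 0, 0.01, 0, 0, 0], [0, 0, 0.02, 0, 0, 0], [0, 0, 0.02, 0, 0, 0], [0.0056, 0.0222, 0, 0, 0, 1.8], [0.0056, 0.0222, 0, 0, 0, 1.8], [0.0056, 0.0222, 0, 0, 0, 1.8], [0.0056, 0.0223, 0, 0, 0, 1.8], [0.0056, 0.0223, 0, 0, 0, 1.8], [0.0056, 0.0223, 0, 0, 0, 1.8], [0.0055, 0.0223, 0, 0, 0, 1.8], [0.0055, 0.0222, 0, 0, 0, 1.9]])

```text
time: 5.85
position: [0.5357, -0.0311, 0.2501]
tool_rot: [0.675, 0.738, 0.0, 0.0]
ft_force: [0.4, 0.8, -1.1]
grip_width: 0.0251
grip_force: 14.8
```

>>> step_arm(rows=[[0, 0, 0, 0, 0, 0], [0, 0, 0, 0, 0, 0], [0, 0, 0, 0, 0, 0]])

```text
time: 6.22
position: [0.5355, -0.0327, 0.2498]
tool_rot: [0.676, 0.737, -0.0, 0.0]
ft_force: [-0.4, -0.1, -1.1]
grip_width: 0.0251
grip_force: 14.8
```

Run:
```python
from h import *
c=camera("side"); P=cloud(c); g=get_obs(); print(g["position"],g["ft_force"])
for r in cut_out("module","side"): print(r["confidence"],r["extent"],np.median(P[r["region"]],0))
s=c["pixels"][215:345,220:370]
cv2.imwrite("pics/g2.png",cv2.resize(s,None,fx=4.5,fy=4.5,interpolation=cv2.INTER_CUBIC))
```

```text
[ 0.53555588 -0.03272229  0.24983427] [ 0.09856655  0.49309493 -1.08818844]
0.87 [409.8, 150.2, 20.6, 25.7] [ 0.37753427 -0.64616956  0.01299026]
0.66 [426.1, 209.6, 16.1, 22.1] [ 0.26230127 -0.41645337  0.01953882]
0.65 [290.1, 264.7, 16.8, 22.6] [ 0.53260136 -0.02182573  0.06335407]
```

View pics/g2.png

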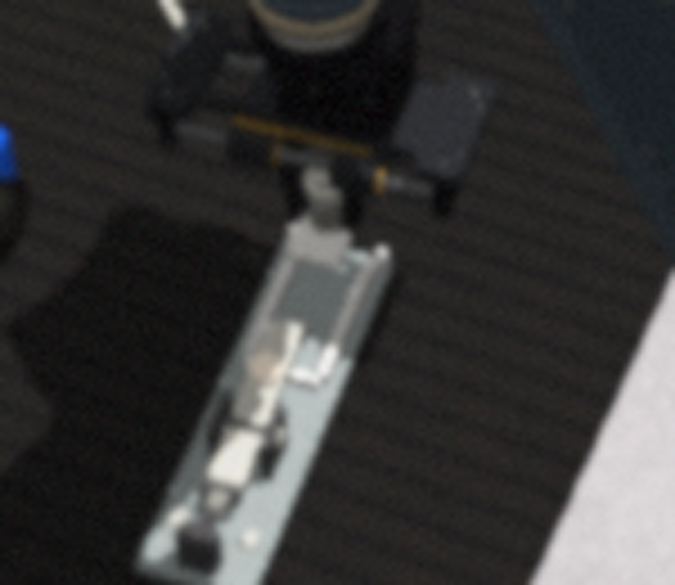

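>>> step_arm(rows=[[0, 0, -0.01, 0, 0, 0], [0, 0, -0.01, 0, 0, 0], [0, 0, -0.01, 0, 0, 0], [0, 0, -0.007, 0, 0, 0], [0, 0, 0, 0, 0, 0], [0, 0, 0, 0, 0, 0]])

```text
time: 7.08
position: [0.5357, -0.0319, 0.2128]
tool_rot: [0.675, 0.738, 0.0, 0.0]
ft_force: [-0.3, -0.8, -1.5]
grip_width: 0.0253
grip_force: 14.8
```

>>> step_arm(rows=[[0, 0, -0.001, 0, 0, 0], [0, 0, -0.001, 0, 0, 0], [0, 0, 0, 0, 0, 0], [0, 0, 0, 0, 0, 0]])

```text
time: 7.58
position: [0.5356, -0.0319, 0.2108]
tool_rot: [0.675, 0.738, 0.0, 0.0]
ft_force: [0.0, -0.5, -1.7]
grip_width: 0.0253
grip_force: 14.8
```

>>> step_arm(rows=[[0, 0, -0.001, 0, 0, 0], [0, 0, 0, 0, 0, 0], [0, 0, 0, 0, 0, 0]])

```text
time: 7.95
position: [0.5356, -0.0319, 0.2097]
tool_rot: [0.675, 0.737, -0.0, -0.0]
ft_force: [-0.3, -0.7, -2.1]
grip_width: 0.0252
grip_force: 14.8
```

>>> step_arm(rows=[[0, 0, -0.001, 0, 0, 0], [0, 0, 0, 0, 0, 0], [0, 0, 0, 0, 0, 0]])

```text
time: 8.32
position: [0.5356, -0.0319, 0.2087]
tool_rot: [0.675, 0.738, -0.0, -0.0]
ft_force: [-0.1, 0.4, -0.4]
grip_width: 0.0253
grip_force: 14.8
```

>>> step_arm(rows=[[0, 0, -0.0005, 0, 0, 0], [0, 0, 0, 0, 0, 0], [0, 0, 0, 0, 0, 0]])

```text
time: 8.7
position: [0.5356, -0.0319, 0.2083]
tool_rot: [0.675, 0.737, -0.0, -0.0]
ft_force: [-0.4, 0.3, -1.7]
grip_width: 0.0253
grip_force: 14.8
```

>>> step_arm(rows=[[0, 0, -0.0005, 0, 0, 0], [0, 0, 0, 0, 0, 0], [0, 0, 0, 0, 0, 0]])

```text
time: 9.07
position: [0.5356, -0.0319, 0.2078]
tool_rot: [0.675, 0.738, 0.0, 0.0]
ft_force: [-0.4, 0.0, -0.3]
grip_width: 0.0252
grip_force: 14.8
```

>>> step_arm(rows=[[0, 0, -0.0005, 0, 0, 0], [0, 0, 0, 0, 0, 0], [0, 0, 0, 0, 0, 0]])

```text
time: 9.45
position: [0.5356, -0.0319, 0.2077]
tool_rot: [0.675, 0.738, 0.0, 0.0]
ft_force: [-0.8, 0.6, 6.0]
grip_width: 0.0252
grip_force: 14.7
```

>>> step_arm(rows=[[-0.0009, 0.01, 0, 0, 0, 0], [-0.0009, 0.01, 0, 0, 0, 0], [0, 0, 0, 0, 0, 0]])

```text
time: 9.82
position: [0.5343, -0.0108, 0.2077]
tool_rot: [0.675, 0.738, 0.001, 0.001]
ft_force: [0.7, -0.1, 6.6]
grip_width: 0.0251
grip_force: 14.7
```

>>> step_arm(rows=[[-0.0004, 0.005, 0.0003, 0, 0, 0], [-0.0004, 0.005, 0, 0, 0, 0], [-0.0004, 0.005, 0, 0, 0, 0], [-0.0003, 0.004, 0, 0, 0, 0], [0, 0, 0, 0, 0, 0]])

```text
time: 10.45
position: [0.5324, 0.0077, 0.2077]
tool_rot: [0.675, 0.738, 0.0, 0.0]
ft_force: [0.3, -0.6, 5.2]
grip_width: 0.0252
grip_force: 14.7
```

>>> step_arm(rows=[[-0.0001, 0.001, 0, 0, 0, 0], [-0.0001, 0.001, 0, 0, 0, 0], [-0.0001, 0.001, 0, 0, 0, 0], [-0.0001, 0.001, 0, 0, 0, 0], [0, 0, 0, 0, 0, 0]])

```text
time: 11.08
position: [0.532, 0.0113, 0.2077]
tool_rot: [0.675, 0.738, 0.0, 0.0]
ft_force: [-0.1, -2.8, 4.9]
grip_width: 0.0257
grip_force: 14.7
```

>>> step_arm(rows=[[-0.0001, 0.001, 0, 0, 0, 0], [0, 0.001, 0, 0, 0, 0], [0, 0, 0, 0, 0, 0]])

```text
time: 11.45
position: [0.5319, 0.0133, 0.2077]
tool_rot: [0.675, 0.738, 0.0, 0.0]
ft_force: [-0.4, -2.9, 5.3]
grip_width: 0.0253
grip_force: 14.7
```

>>> step_arm(rows=[[-0.0001, 0.001, 0, 0, 0, 0], [0, 0, 0, 0, 0, 0]])

```text
time: 11.7
position: [0.5318, 0.0143, 0.2077]
tool_rot: [0.675, 0.738, 0.0, 0.0]
ft_force: [0.4, -3.0, 5.2]
grip_width: 0.0249
grip_force: 14.7
```

Run:
```python
from h import *
c=camera("side"); d=camera("top")
a=cv2.resize(c["pixels"][240:320,240:340],None,fx=5.6,fy=5.6,interpolation=cv2.INTER_CUBIC)
b=cv2.resize(d["pixels"][205:265,215:300],None,fx=2.4,fy=5.6,interpolation=cv2.INTER_CUBIC)
cv2.imwrite("pics/g3.png",cv2.resize(a,None,fx=1.3,fy=1.3))
for r in __import__("rig").cut_out("module","side"): print(r["confidence"],r["extent"],np.median(cloud(c)[r["region"]],0))
```

```text
0.73 [280.1, 309.4, 55.1, 75.9] [0.51161694 0.12055465 0.01670186]
0.72 [411.9, 150.6, 22.9, 28.4] [ 0.37683777 -0.64692171  0.01017427]
0.68 [428.5, 229.7, 20.3, 22.3] [ 0.23173574 -0.30688202  0.0558532 ]
0.59 [423.1, 207.7, 25.4, 19.8] [ 0.26658039 -0.41839758  0.00985355]
```

View pics/g3.png

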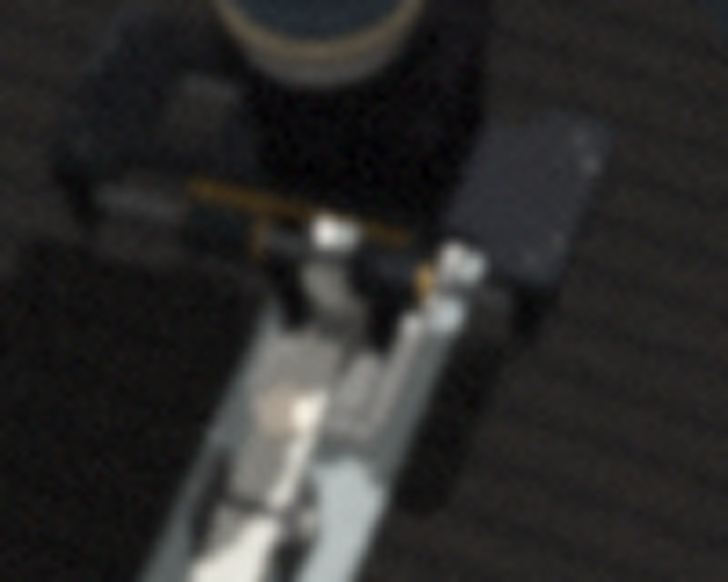

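>>> step_arm(rows=[[-0.0001, 0.001, 0, 0, 0, 0], [0, 0, 0, 0, 0, 0]])

```text
time: 12.1
position: [0.5317, 0.0153, 0.2077]
tool_rot: [0.675, 0.738, 0.0, 0.0]
ft_force: [0.5, -2.9, 5.5]
grip_width: 0.0254
grip_force: 14.7
```

>>> step_arm(rows=[[-0.0001, 0.001, 0, 0, 0, 0], [0, 0, 0, 0, 0, 0]])

```text
time: 12.35
position: [0.5316, 0.0163, 0.2077]
tool_rot: [0.675, 0.738, 0.0, 0.0]
ft_force: [0.6, -2.4, 5.8]
grip_width: 0.0256
grip_force: 14.7
```

```bash
python3 -c "
from h import *
for i in range(4): camera('side'); g=get_obs(); print(g['ft_force'].round(1),g['moment'].round(2),g['position'].round(4),g['grip_width'].round(4))"
```

```text
Traceback (most recent call last):
AttributeError: 'float' object has no attribute 'round'
```

>>> step_arm(rows=[[-0.0001, 0.001, 0, 0, 0, 0], [0, 0, 0, 0, 0, 0]])

```text
time: 12.65
position: [0.5316, 0.0173, 0.2077]
tool_rot: [0.675, 0.738, 0.0, 0.0]
ft_force: [-0.1, -3.7, 5.5]
grip_width: 0.0253
grip_force: 14.7
```

>>> step_arm(rows=[[-0.0001, 0.001, 0, 0, 0, 0], [0, 0, 0, 0, 0, 0]])

```text
time: 12.9
position: [0.5314, 0.0183, 0.2077]
tool_rot: [0.675, 0.738, 0.0, 0.0]
ft_force: [0.5, -3.0, 5.0]
grip_width: 0.0251
grip_force: 14.7
```

>>> step_arm(rows=[[-0.0001, 0.001, 0, 0, 0, 0], [0, 0, 0, 0, 0, 0]])

```text
time: 13.15
position: [0.5313, 0.0193, 0.2077]
tool_rot: [0.675, 0.738, 0.0, 0.0]
ft_force: [-0.7, -2.6, 5.5]
grip_width: 0.0252
grip_force: 14.7
```

>>> step_arm(rows=[[-0.0001, 0.001, 0, 0, 0, 0], [0, 0, 0, 0, 0, 0]])

```text
time: 13.4
position: [0.5314, 0.0199, 0.2078]
tool_rot: [0.675, 0.738, -0.0, 0.001]
ft_force: [0.1, -5.5, 5.0]
grip_width: 0.0249
grip_force: 14.7
```

>>> step_arm(rows=[[-0.0001, 0.001, 0, 0, 0, 0], [0, 0, 0, 0, 0, 0]])

```text
time: 13.65
position: [0.5313, 0.0205, 0.2081]
tool_rot: [0.675, 0.738, -0.0, 0.001]
ft_force: [-0.1, -6.6, 6.9]
grip_width: 0.0251
grip_force: 14.6
```

Run:
```python
from h import *
c=camera("side"); g=get_obs(); print(g["ft_force"].round(1),g["moment"].round(2),g["position"].round(4))
a=c["pixels"][255:315,255:325].astype(float)
a=255*np.clip(a/170,0,1)**.6
cv2.imwrite("pics/g4.png",cv2.resize(a.astype(np.uint8),None,fx=9,fy=9,interpolation=cv2.INTER_CUBIC))
```

```text
[-0.6 -6.8  8.1] [-1.19 -0.    0.04] [0.5313 0.0205 0.2081]
```

View pics/g4.png

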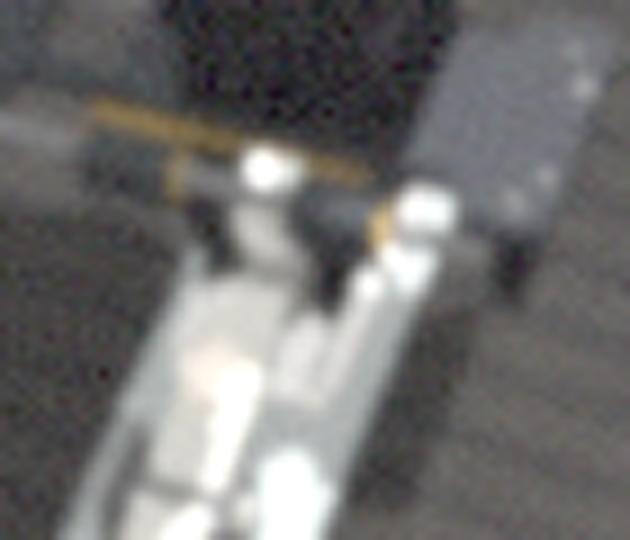

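At tool y ≈ 0.0197 the push force rises from 3 to 6.8 N and the tool stalls, so the plate has met the stop. I release there and lift straight up.

>>> step_arm(rows=[[0, -0.0004, 0, 0, 0, 0], [0, 0, 0, 0, 0, 0], [0, 0, 0, 0, 0, 0], [0, 0, 0, 0, 0, 0], [0, 0, 0, 0, 0, 0]], jaw=0.055)

```text
time: 14.32
position: [0.5309, 0.0209, 0.2074]
tool_rot: [0.675, 0.738, -0.0, -0.0]
ft_force: [-0.2, 1.6, 0.4]
grip_width: 0.0541
grip_force: 0.0
```

>>> step_arm(rows=[[0, 0, 0.01, 0, 0, 0], [0, 0, 0.02, 0, 0, 0], [0, 0, 0.03, 0, 0, 0], [0, 0, 0.03, 0, 0, 0], [0, -0.06, 0.02, 0, 0, 0], [0, -0.06, 0, 0, 0, 0], [0, -0.06, 0, 0, 0, 0], [0, 0, 0, 0, 0, 0], [0, 0, 0, 0, 0, 0]], jaw=0.0)

```text
time: 15.45
position: [0.5305, -0.1584, 0.3176]
tool_rot: [0.676, 0.737, 0.0, -0.001]
ft_force: [-0.0, 0.1, -0.7]
grip_width: 0.0005
grip_force: 0.0
```

Run:
```python
from fit import *
from scipy.spatial.transform import Rotation as R
g=get_obs(); print(g["position"].round(4),g["ft_force"].round(1),g["grip_width"])
c=camera("side"); d=camera("top")
a=cv2.resize(c["pixels"][245:350,225:325],None,fx=4,fy=4,interpolation=cv2.INTER_CUBIC)
b=cv2.resize(d["pixels"][215:260,170:290],(400,150),interpolation=cv2.INTER_CUBIC)
cv2.imwrite("pics/g5.png",np.vstack([a,b]))
for n,p in(("top",d),("side",c)):
    print(n,"seat prediction px",proj(p,np.array([[.5315,.0195,.064],[.5264,.0745,.06]])).round(1).tolist())
    # white pad
```

```text
[ 0.5305 -0.1584  0.3176] [-0.   0.1 -0.7] 0.0005248703705245793
top seat prediction px [[244.6, 234.3], [222.0, 236.3]]
side seat prediction px [[285.1, 276.9], [278.0, 294.1]]
```

View pics/g5.png

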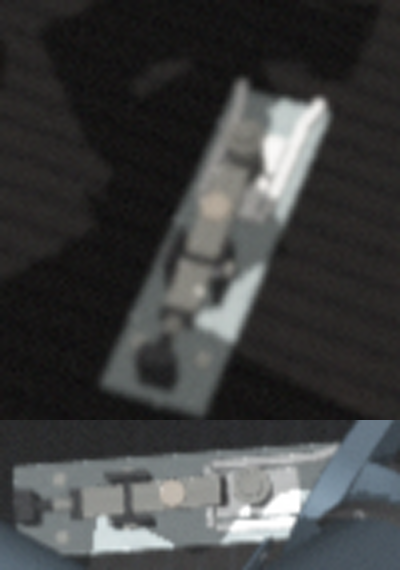

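The module stands in the channel under the nose, with its cap at side pixel (285.7, 277.5), where the seat prediction puts it. The pad at top pixel (221.6, 236.6) also matches its prediction. Next I go above the pad with closed fingers.

>>> step_arm(rows=[[-0.0008, 0.0466, 0, 0, 0, 0], [-0.0008, 0.0466, 0, 0, 0, 0], [-0.0008, 0.0466, 0, 0, 0, 0], [-0.0008, 0.0466, 0, 0, 0, 0], [-0.0009, 0.0465, 0, 0, 0, 0], [0, 0, -0.02, 0, 0, 0], [0, 0, -0.02, 0, 0, 0], [0, 0, -0.014, 0, 0, 0], [0, 0, 0, 0, 0, 0], [0, 0, 0, 0, 0, 0]])

```text
time: 16.8
position: [0.5271, 0.0745, 0.2637]
tool_rot: [0.675, 0.738, 0.0, 0.0]
ft_force: [-0.5, 0.1, -0.1]
grip_width: 0.0009
grip_force: 0.0
```

>>> step_arm(rows=[[0, 0, -0.003, 0, 0, 0], [0, 0, -0.003, 0, 0, 0], [0, 0, -0.003, 0, 0, 0], [0, 0, -0.003, 0, 0, 0], [0, 0, 0, 0, 0, 0]])

```text
time: 17.42
position: [0.5268, 0.0743, 0.251]
tool_rot: [0.675, 0.737, -0.0, -0.0]
ft_force: [0.6, 0.4, 0.2]
grip_width: 0.0004
grip_force: 0.0
```

>>> step_arm(rows=[[0, 0, -0.001, 0, 0, 0], [0, 0, -0.001, 0, 0, 0], [0, 0, -0.001, 0, 0, 0], [0, 0, 0, 0, 0, 0]])

```text
time: 17.92
position: [0.5269, 0.0743, 0.2482]
tool_rot: [0.675, 0.737, -0.0, -0.0]
ft_force: [0.7, -0.6, 0.1]
grip_width: 0.0003
grip_force: 0.0
```

>>> step_arm(rows=[[0, 0, -0.001, 0, 0, 0], [0, 0, -0.001, 0, 0, 0], [0, 0, 0, 0, 0, 0]])

```text
time: 18.3
position: [0.5269, 0.0743, 0.2462]
tool_rot: [0.675, 0.737, -0.0, -0.0]
ft_force: [-0.3, 0.4, 0.8]
grip_width: 0.0001
grip_force: 0.0
```

>>> step_arm(rows=[[0, 0, -0.001, 0, 0, 0], [0, 0, -0.001, 0, 0, 0], [0, 0, 0, 0, 0, 0]])

```text
time: 18.68
position: [0.5269, 0.0743, 0.2442]
tool_rot: [0.675, 0.737, -0.0, -0.0]
ft_force: [0.0, 1.3, 0.5]
grip_width: 0.0003
grip_force: 0.0
```

>>> step_arm(rows=[[0, 0, -0.001, 0, 0, 0], [0, 0, -0.001, 0, 0, 0], [0, 0, 0, 0, 0, 0]])

```text
time: 19.05
position: [0.5269, 0.0743, 0.2422]
tool_rot: [0.675, 0.737, -0.0, -0.0]
ft_force: [-0.1, -0.3, 0.7]
grip_width: 0.0006
grip_force: 0.0
```

>>> step_arm(rows=[[0, 0, -0.001, 0, 0, 0], [0, 0, -0.001, 0, 0, 0], [0, 0, 0, 0, 0, 0]])

```text
time: 19.42
position: [0.5269, 0.0743, 0.2402]
tool_rot: [0.675, 0.737, -0.0, -0.0]
ft_force: [-0.2, 0.6, 0.0]
grip_width: 0.0002
grip_force: 0.0
```

>>> step_arm(rows=[[0, 0, -0.001, 0, 0, 0], [0, 0, 0, 0, 0, 0]])

```text
time: 19.68
position: [0.5269, 0.0743, 0.2392]
tool_rot: [0.675, 0.737, -0.0, -0.0]
ft_force: [-0.1, -0.1, -0.5]
grip_width: 0.0005
grip_force: 0.0
```

>>> step_arm(rows=[[0, 0, -0.001, 0, 0, 0], [0, 0, -0.001, 0, 0, 0], [0, 0, 0, 0, 0, 0]])

```text
time: 20.05
position: [0.527, 0.0742, 0.2376]
tool_rot: [0.675, 0.738, 0.0, 0.0]
ft_force: [-0.8, -0.7, 3.7]
grip_width: 0.0004
grip_force: 2.2
```

>>> step_arm(rows=[[0, 0, -0.001, 0, 0, 0], [0, 0, -0.0005, 0, 0, 0], [0, 0, 0, 0, 0, 0]])

```text
time: 20.42
position: [0.527, 0.074, 0.2364]
tool_rot: [0.675, 0.738, -0.0, 0.001]
ft_force: [-0.6, -3.2, 6.6]
grip_width: 0.0
grip_force: 3.5
```

>>> step_arm(rows=[[0, 0, -0.001, 0, 0, 0], [0, 0, 0, 0, 0, 0]])

```text
time: 20.68
position: [0.5271, 0.0737, 0.2353]
tool_rot: [0.675, 0.738, -0.0, 0.001]
ft_force: [-1.7, -3.9, 5.6]
grip_width: 0.0005
grip_force: 3.2
```

>>> step_arm(rows=[[0, 0, -0.001, 0, 0, 0], [0, 0, 0, 0, 0, 0]])

```text
time: 20.92
position: [0.5272, 0.0738, 0.2341]
tool_rot: [0.675, 0.738, -0.0, 0.001]
ft_force: [-0.3, -2.8, 4.1]
grip_width: 0.0004
grip_force: 2.3
```

>>> step_arm(rows=[[0, 0, -0.001, 0, 0, 0], [0, 0, 0, 0, 0, 0]])

```text
time: 21.18
position: [0.5271, 0.0744, 0.2326]
tool_rot: [0.675, 0.737, 0.0, 0.0]
ft_force: [0.2, -2.0, 2.1]
grip_width: 0.0007
grip_force: 0.9
```

>>> step_arm(rows=[[0, 0, -0.001, 0, 0, 0], [0, 0, -0.001, 0, 0, 0], [0, 0, 0, 0, 0, 0]])

```text
time: 21.55
position: [0.5266, 0.0745, 0.2303]
tool_rot: [0.675, 0.738, -0.0, -0.001]
ft_force: [0.3, -0.5, -0.1]
grip_width: 0.0007
grip_force: 0.0
```

>>> step_arm(rows=[[0, 0, -0.001, 0, 0, 0], [0, 0, -0.001, 0, 0, 0], [0, 0, 0, 0, 0, 0]])

```text
time: 21.92
position: [0.5269, 0.0743, 0.2287]
tool_rot: [0.675, 0.737, -0.0, -0.0]
ft_force: [-0.6, -0.1, 0.1]
grip_width: 0.0005
grip_force: 0.0
```

>>> step_arm(rows=[[0, 0, -0.001, 0, 0, 0], [0, 0, -0.001, 0, 0, 0], [0, 0, 0, 0, 0, 0]])

```text
time: 22.3
position: [0.527, 0.0743, 0.2269]
tool_rot: [0.675, 0.737, 0.0, 0.0]
ft_force: [0.3, -0.3, 1.8]
grip_width: 0.0004
grip_force: 0.8
```

It snapped over at about 0.231, and the finger has met the pad again lower down. I now lean in to about 10 N.

>>> step_arm(rows=[[0, 0, -0.001, 0, 0, 0], [0, 0, 0, 0, 0, 0]])

```text
time: 22.55
position: [0.527, 0.0743, 0.2261]
tool_rot: [0.675, 0.737, 0.0, 0.0]
ft_force: [-0.8, 0.1, 4.7]
grip_width: 0.0005
grip_force: 2.2
```

>>> step_arm(rows=[[0, 0, -0.0006, 0, 0, 0], [0, 0, 0, 0, 0, 0]])

```text
time: 22.8
position: [0.527, 0.0743, 0.2256]
tool_rot: [0.675, 0.738, 0.0, 0.0]
ft_force: [-0.8, 0.3, 5.6]
grip_width: 0.0005
grip_force: 3.1
```

>>> step_arm(rows=[[0, 0, -0.0006, 0, 0, 0], [0, 0, -0.0005, 0, 0, 0], [0, 0, 0, 0, 0, 0]])

```text
time: 23.18
position: [0.527, 0.0744, 0.2248]
tool_rot: [0.675, 0.737, 0.0, 0.0]
ft_force: [-1.5, 0.2, 9.7]
grip_width: 0.0004
grip_force: 4.5
```

>>> step_arm(rows=[[0, 0, -0.0002, 0, 0, 0], [0, 0, 0, 0, 0, 0], [0, 0, 0, 0, 0, 0], [0, 0, 0, 0, 0, 0], [0, 0, 0, 0, 0, 0], [0, 0, 0, 0, 0, 0], [0, 0, 0, 0, 0, 0], [0, 0, 0, 0, 0, 0], [0, 0, 0, 0, 0, 0], [0, 0, 0, 0, 0, 0], [0, 0, 0, 0, 0, 0], [0, 0, 0, 0, 0, 0]])

```text
time: 24.68
position: [0.527, 0.0744, 0.2248]
tool_rot: [0.675, 0.737, 0.0, 0.0]
ft_force: [-0.7, 1.4, 9.8]
grip_width: 0.0002
grip_force: 4.7
```

>>> step_arm(rows=[[0, 0, 0, 0, 0, 0], [0, 0, 0, 0, 0, 0], [0, 0, 0, 0, 0, 0], [0, 0, 0, 0, 0, 0]])

```text
time: 25.18
position: [0.527, 0.0744, 0.2248]
tool_rot: [0.675, 0.737, 0.0, 0.0]
ft_force: [-0.3, 0.4, 9.3]
grip_width: 0.0003
grip_force: 4.7
```

>>> step_arm(rows=[[0, 0, 0.002, 0, 0, 0], [0, 0, 0.005, 0, 0, 0], [0, 0, 0.02, 0, 0, 0], [0, 0, 0.04, 0, 0, 0], [0, 0, 0.04, 0, 0, 0], [0, -0.06, 0, 0, 0, 0], [0, -0.06, 0, 0, 0, 0], [0, -0.06, 0, 0, 0, 0], [0, -0.06, 0, 0, 0, 0], [0, 0, 0, 0, 0, 0], [0, 0, 0, 0, 0, 0]])

```text
time: 26.55
position: [0.5264, -0.1655, 0.3304]
tool_rot: [0.676, 0.737, -0.0, -0.001]
ft_force: [-0.1, 0.2, -0.1]
grip_width: 0.0003
grip_force: 0.0
```

Run:
```python
from fit import *
g=get_obs(); print(g["time"],g["position"].round(4))
c=camera("side"); d=camera("top")
a=cv2.resize(c["pixels"][245:350,225:325],None,fx=4,fy=4,interpolation=cv2.INTER_CUBIC)
b=cv2.resize(d["pixels"][215:260,170:290],(400,150),interpolation=cv2.INTER_CUBIC)
cv2.imwrite("pics/g6.png",np.vstack([a,b]))
```

```text
26.55 [ 0.5264 -0.1655  0.3304]
```

View pics/g6.png

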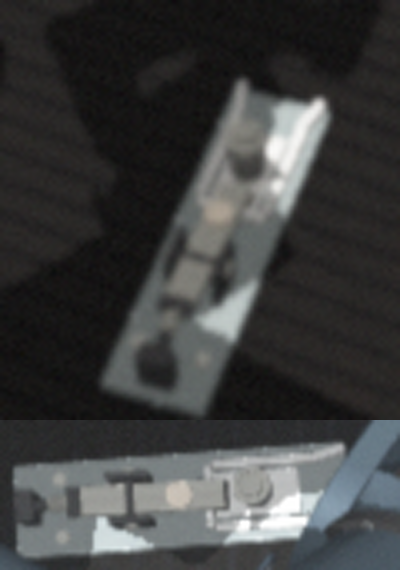

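The bar is down with its nose on the base plate. The module is upright against the stop, with its cap at about side pixel (286, 278).

```bash
python3 -c "
from rig import hand_in
print(hand_in())"
```

```text
the job is handed in; nothing more can be done
None
```

I handed the job in: the module stands upright against the stop under the snapped-over nose, after leaning on the pad at 9–10 N for about 2 s, with no force reading on the clamp above about 11 N.

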